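Shut and start the light-curing unit in a dental laboratory

ROBOT

A 7-joint arm with a two-finger parallel gripper is mounted at the origin on the work surface. World frame = base frame: x ahead of the robot, y to its left, z up, the work surface at z = 0. Lengths are in m, angles in rad, forces in N, time in s.
With the tool pointing down it reaches from about 0.375 to 0.925 m from the base axis. Payload 3.1 kg.
Tool frame: the origin (TCP) lies between the finger pads; the fingertips stand 19 mm ahead of it and the grasp point (between the pads) is the TCP; z points along the fingers, y is the direction in which the jaws open and shut (so a half turn about z gives the same grasp; the last joint's range is limited). The gripper opens to 85 mm and grips with 20 to 120 N. Pads are 22 mm wide; open, the fingers measure 114 mm over their backs; the gripper's body (76 mm by 85 mm) begins 54 mm behind the grasp point. The pads swing forward as they close: fully open they stand 13 mm farther back than shut.
Start: joints at [-1.248, 0.383, 0.044, 1.598, -0.018, 1.161, -0.05], TCP at [0.265, 0.593, 0.25] pointing down, gripper open.
Joint ranges: [-2.61, 2.61], [-0.41, 2.15], [-1.48, 1.57], [0, 2.5], [-1.57, 4.71], [0.05, 1.97], [-2.85, 2.85]. Speed limits (rad/s): [2.79, 2.79, 3.14, 3.14, 3.14, 3.14, 3.14].

INTERFACE

Orientations are given as a unit quaternion [x, y, z, w].
In Python, from bench import move_ptp, movel, move_j, move_gripper, pause, inverse_kinematics, read_camera, camera_params, MotionError, sign_off, look_for, tip_of, read_time_s, read_qpos, read_joint_vel, read_effort, read_eef_pos, read_tcp_rot, read_ft_force, read_ft_torque, read_finger_gap gives the robot as it stands. Calls block until the motion is done:
- move_ptp(position, orientation): joint-space move of the TCP to a pose.
- movel(position, orientation=None, speed=0.15): straight line of the TCP; orientation=None keeps the orientation; speed is the mean speed in m/s.
- move_j(angles): joint-space move.
- move_gripper(opening, effort=None): finger opening in m; effort is the grip in N (None keeps the last); returns when the fingers have stopped.
- pause(seconds).
- inverse_kinematics(position, orientation): joint angles nearest the present ones, or None.
- read_camera(name): name is "scene" or "top"; returns the picture (420x560x3 uint8, red, green, blue); there is no depth.
- camera_params(name): a dict with "K" (3x3 intrinsics, pixels), "dist_coeffs" ([k1, k2, p1, p2, k3] as OpenCV has them; the pictures are not rectified), "camera_from_world" (4x4, takes a point from world to camera coordinates). Camera axes: x right, y down, z forward; pixel columns grow to the right and rows downward; lengths in m; the calibration is good to about 2 mm. A picture is of the moment at which its call begins. camera_params takes no time and is no camera call.
A pose or a line that the arm cannot do raises MotionError and nothing moves.
- sign_off(): hands the job in, once; it reports no verdict.
Trained networks look in the newest picture that a camera, given by its name, has taken for a name from the list of things; names that differ only in an ending like _2 or _b are one class to them, and where a whole thing is asked for, a point or a joint stands for the part that bears it (a point fixed in the world has none). Each returns a list of dicts, best first, with "confidence" (0 to 1); they miss things now and then, are a little off and sometimes report something else, mostly with a low value. They report only what shows in the picture. A call takes as long as a camera call.
- look_for(camera, name): "at" ([column, row] in pixels, amid what is visible of it).
- tip_of(camera, name): "at" ([column, row] in pixels: a listed point, or the origin of a listed thing).
Readings, each from a call of its own:
- read_time_s(): time.
- read_qpos(): joint angles.
- read_joint_vel(): joint speeds.
- read_effort(): joint torques, N m.
- read_eef_pos(): TCP position.
- read_tcp_rot(): TCP orientation.
- read_ft_force(): force on the tool from outside, world axes, zero at the start.
- read_ft_torque(): the same for the moment, N m.
- read_finger_gap(): finger opening in m.
Only numpy, scipy, OpenCV 4.12 (cv2) and the standard library are available. Lean on these libraries where they do the work, as an engineer would, in place of code of your own. Each camera call takes 0.05 s, during which the arm holds its last target. There are 200 camera calls.

TASK

Get the small light-curing unit on the bench going: with the fingertips push its tray, with the dental cast standing on it, fully in; then push the raised hood down until it is fully shut; then press the round start button on the console right down and let it come up again. Pushing is all it takes: do not touch or lift the cast, which must stay standing on the tray, do not press the button before the hood is shut, and leave the other things on the bench where they stand.

Things in the scene. Friction and masses are not known exactly. Their poses are not given: they have to be found in the camera images.
- unit: light-curing unit, a white box fixed to the bench, 160 mm deep (x), 250 wide (y), 85 high; origin at the centre of its underside; x points to its back, y to the left seen from the robot, z up; the front (-x) faces the robot. Left part, y -45 to 125 mm: chamber open at the front (tray) and top (hood). Right part, y -125 to -45 mm: console, flat top at 85 mm, with the start button
- tray (a joint): how far the aluminium tray is pulled out of the unit's front along the unit's -x, m: 0 is fully home (at a hard stop), 0.1 the most. It slides with about 1.5 N of friction and stays where it is left
- tray_front (a point): centre of the outer (robot side) face of the tray's grey front panel, 168 mm wide, 66 high (6 to 72 mm above the bench), 12 thick; this point is 42 mm above the bench and moves with the tray; axes as the unit's. With the tray home it lies at x = -92 mm, y = 40 mm in the unit's frame
- tray_mid (a point): centre of the upper face of the tray's floor (144 by 150 mm, 18 mm above the bench, side lips 12 mm high), moves with the tray; axes as the unit's
- hood (a joint): angle by which the hood is raised, rad: 0 is shut (flat on the chamber, hard stop), 1.3 the most. A stiff hinge holds it at any angle; about 2 to 3 N on its free edge moves it
- hood_hinge (a point): middle of the hood's hinge line, which runs along the unit's y at the back of the chamber (x = 80 mm, y = 40 mm, z = 85.5 mm in the unit's frame); axes turn with the hood: its x axis points from the free edge to the hinge, its z axis out of the hood's outer (upper) face
- hood_edge (a point): middle of the hood's free edge, on its outer face (upper when shut). The hood is a flat grey panel, 165 mm from hinge to free edge, 170 wide, 10 thick; its underside lies on the hinge line. Raised, it slopes up from the back hinge with its free edge towards the robot and its outer face up and away from the robot
- start_top (a point): centre of the top of the round grey start button (28 mm across) on the console's top, which moves down with it
- start (a joint): how far the start button is pressed, m: 0 up, 0.006 right down (about 5 N); a spring lifts it again
- cast: dental cast (stone block with a row of teeth) standing loose on the tray: 60 mm across, 35 mm high, 0.1 kg; origin at the centre of its underside, z up. Not to be touched
- spare_cast: a second dental cast on the bench, loose, 60 mm across, 43 mm high; origin at the centre of its underside
- jar: closed amber glass jar on the bench, loose, 52 mm across, 50 mm high; origin at the centre of its underside
- cup: open dark rubber mixing cup on the bench, loose, 60 mm across, 50 mm high; origin at the centre of its underside
- articulator: black articulator holding two casts, loose on the bench left of the unit, 100 by 70 mm, 112 mm high; origin at the centre of its underside

How it is judged:
On the way, in this order (a step that is already met when the one before it is completed fails the run):
1. the tray is pushed fully in (within 4 mm) (value of joint tray below 0.004 m), for 0.2 s.
2. the hood is pushed fully shut (within 0.035 rad) (value of joint hood below 0.035 rad and value of joint tray below 0.004 m), for 0.2 s.
3. the start button is pressed right down (over 4 mm of its 6) (all of step 2 and value of joint start above 0.004 m), for 0.05 s.
At the end, for the whole second after the job is handed in: tray within 4 mm of fully home, hood within 0.035 rad of shut, button up again (within 1.5 mm), the cast at rest standing upright on the tray floor (tilt under 0.2 rad, centre within 70 mm of the floor's centre each way) (all of step 2 and value of joint start below 0.0015 m and x of cast in the frame of tray_mid between -0.07 and 0.07 m and y of cast in the frame of tray_mid between -0.07 and 0.07 m and z of cast in the frame of tray_mid between -0.005 and 0.008 m and angle between cast's own z axis and vertical below 0.2 rad and linear speed of cast below 0.02 m/s); the robot touches nothing.
It fails at once if the start button is pressed (over 3 mm) while the hood is open (over 0.1 rad) (value of joint start above 0.003 m and value of joint hood above 0.1 rad).
It fails at once if the robot touches the cast on the tray (contact force between any of the fingers, the arm and cast above 0.5 N).
It fails at once if the cast is lifted off the tray (over 15 mm) or tipped (over 0.5 rad) (z of cast in the frame of tray_mid above 0.015 m or angle between cast's own z axis and vertical above 0.5 rad).
It fails at once if the second cast, the jar, the cup or the articulator is displaced by over 25 mm or tipped (over 0.5 rad) (distance of any of spare_cast, jar, cup, articulator from where it was at the start of the episode above 0.025 m or angle between any of spare_cast, jar, cup, articulator's own z axis and vertical above 0.5 rad).
It also fails if it takes over 53 s, if anything falls off the work surface, if the arm or the gripper's body presses on something with over 40 N, if the wrist force passes 120 N, or if a joint passes its speed limit or range.

## Working session

There is one attempt and no reset: what is moved stays moved. The work goes in short steps, each a Python script; the robot and the scene stay as the last script left them, time stands still between calls to the robot, and variables do not carry over. Pictures are saved under pics/ and viewed, about 8 in all and at most 12, crops included, and the job is handed in when it is done.

```bash
mkdir -p pics; cat > h.py <<'E'
from bench import *
import numpy as np, cv2
def ray(cam,px):
    P=camera_params(cam);K=np.array(P["K"]);d=np.array(P["dist_coeffs"]);T=np.array(P["camera_from_world"])
    n=cv2.undistortPoints(np.array([[px]],float),K,d)[0,0]
    R=T[:3,:3];o=-R.T@T[:3,3];return o,R.T@np.array([n[0],n[1],1])
def at_z(cam,px,z):
    o,v=ray(cam,px);return o+v*(z-o[2])/v[2]
def proj(cam,p):
    P=camera_params(cam);T=np.array(P["camera_from_world"])
    return cv2.projectPoints(np.array(p,float).reshape(-1,1,3),cv2.Rodrigues(T[:3,:3])[0],T[:3,3],np.array(P["K"]),np.array(P["dist_coeffs"]))[0][:,0]
def tri(a,b):
    A=[];B=[]
    for c,p in (a,b):
        o,v=ray(c,p);v/=np.linalg.norm(v);M=np.eye(3)-np.outer(v,v);A.append(M);B.append(M@o)
    return np.linalg.solve(sum(A),sum(B))
def snap(cam,f):
    im=read_camera(cam);cv2.imwrite("pics/"+f,np.ascontiguousarray(im[:,:,::-1]));return im
E
python3 - <<'E'
from h import *
np.set_printoptions(precision=3,suppress=True)
for c in("scene","top"):
    snap(c,c+"0.png");P=camera_params(c);o,v=ray(c,[280,210]);print(c,o,v)
    
Z=dict(unit=0,tray_front=.042,tray_mid=.018,hood_hinge=.0855,start_top=None,cast=.018,spare_cast=0,jar=0,cup=0,articulator=0,hood_edge=None)
for n,z in Z.items():
    r={}
    for c in("scene","top"):
        l=tip_of(c,n)
        for d in l[:2]:
            print(n,c,np.round(d["at"]),round(d["confidence"],2),at_z(c,d["at"],z) if z is not None else "")
        if l:r[c]=l[0]["at"]
    if len(r)==2:print("   tri",tri(*r.items()))
print(read_time_s(),read_tcp_rot(),read_finger_gap())
E
```

```text
scene [0.639 0.524 0.976] [-0.062 -0.421 -0.905]
top [0.505 0.09  1.027] [ 0.105 -0.021 -0.994]
unit scene [252. 187.] 0.77 [0.624 0.006 0.   ]
unit top [305. 211.] 0.74 [0.612 0.013 0.   ]
   tri [0.618 0.012 0.008]
tray_front scene [324. 202.] 0.86 [0.483 0.083 0.042]
tray_front top [274. 269.] 0.84 [0.487 0.079 0.042]
   tri [0.484 0.08  0.037]
tray_mid scene [281. 205.] 0.78 [0.57  0.067 0.018]
tray_mid scene [259. 152.] 0.61 [ 0.599 -0.069  0.018]
tray_mid top [282. 226.] 0.82 [0.576 0.063 0.018]
tray_mid top [348. 287.] 0.21 [ 0.45  -0.077  0.018]
   tri [0.573 0.064 0.015]
hood_hinge scene [208. 183.] 0.72 [0.711 0.032 0.086]
hood_hinge top [280. 231.] 0.6 [0.562 0.069 0.086]
hood_hinge top [298. 157.] 0.56 [0.712 0.035 0.086]
   tri [0.631 0.073 0.161]
start_top scene [270. 130.] 0.57 
start_top top [347. 225.] 0.47 
   tri [ 0.575 -0.061  0.11 ]
cast scene [278. 205.] 0.63 [0.577 0.067 0.018]
cast top [282. 228.] 0.87 [0.572 0.063 0.018]
   tri [0.575 0.062 0.007]
spare_cast scene [255. 268.] 0.74 [0.641 0.191 0.   ]
spare_cast top [223. 195.] 0.87 [0.644 0.192 0.   ]
spare_cast top [305. 156.] 0.43 [0.733 0.014 0.   ]
   tri [0.642 0.192 0.003]
jar scene [318. 144.] 0.94 [ 0.463 -0.084  0.   ]
jar scene [323. 204.] 0.31 [0.48  0.069 0.   ]
jar top [348. 289.] 0.57 [ 0.445 -0.081  0.   ]
   tri [ 0.454 -0.084 -0.004]
cup scene [263. 118.] 0.93 [ 0.579 -0.17   0.   ]
cup top [386. 232.] 0.9 [ 0.57  -0.164  0.   ]
   tri [ 0.574 -0.163  0.007]
articulator scene [218. 328.] 0.92 [0.725 0.302 0.   ]
articulator top [172. 160.] 0.72 [0.72  0.305 0.   ]
   tri [0.722 0.304 0.003]
hood_edge scene [258. 152.] 0.88 
hood_edge top [292. 202.] 0.78 
   tri [0.608 0.051 0.21 ]
1.2 [ 0.209  0.978  0.    -0.   ] 0.08534598104188683
```

View pics/scene0.png

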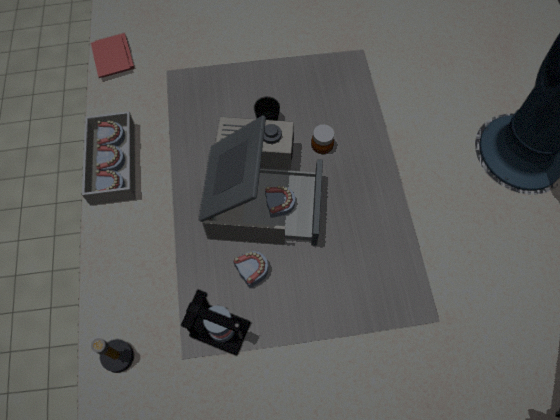

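View pics/top0.png

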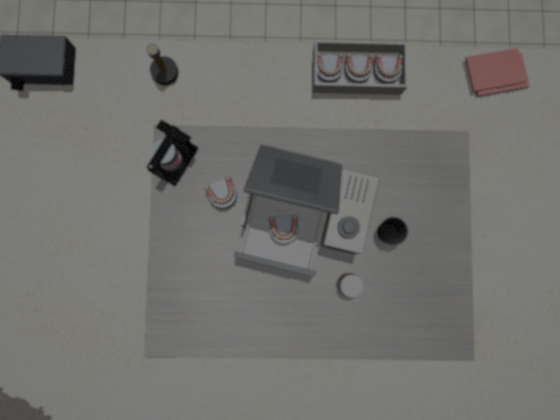

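The scene view shows the unit with its hood raised (free edge near 258,152), the tray out (panel at 320,203), the button (271,132), the jar (322,138) and the cup (267,107). The top view agrees: hood at 294,180, panel at 276,266, button at 348,227. The top `hood_hinge` hit at 280,231 is wrong; the one at 298,157 fits. Next I fit the unit pose, check IK and push the tray.

```bash
cat >> h.py <<'E'
import json,os
from scipy.spatial.transform import Rotation as Rn
if os.path.exists("u.json"): ux,uy,yaw,tq,ha,bx,by,bz=json.load(open("u.json"))
def W(p,u=None):
    x,y,t=u if u is not None else (ux,uy,yaw)
    return np.array([x+np.cos(t)*p[0]-np.sin(t)*p[1],y+np.sin(t)*p[0]+np.cos(t)*p[1],p[2]])
def frame(tilt,s=1,u=None):
    z=np.array([np.sin(tilt),0,-np.cos(tilt)]);y=np.array([0,s,0.]);x=np.cross(y,z)
    return Rn.from_euler('z',yaw)*Rn.from_matrix(np.c_[x,y,z])
def tcp(tip,R): return W(tip)-0.019*R.as_matrix()[:,2]
def F(): return Rn.from_euler('z',-yaw).apply(read_ft_force())
E
python3 - <<'E'
from h import *
from scipy.optimize import least_squares
np.set_printoptions(precision=4,suppress=True)
obs=[("u","scene",252,187),("u","top",305,211),("t","scene",324,202),("t","top",274,269),("h","scene",208,183),("h","top",298,157),
("e","scene",258,152),("e","top",292,202),("b","scene",270,130),("b","top",347,225)]
def res(v):
    u=v[:3];a=v[4]
    L=dict(u=(0,0,0),t=(-.092-v[3],.04,.042),h=(.08,.04,.0855),e=(.08-.165*np.cos(a)+.01*np.sin(a),.04,.0855+.165*np.sin(a)+.01*np.cos(a)),b=v[5:8])
    return np.concatenate([proj(c,W(L[k],u))[0]-[x,y] for k,c,x,y in obs])
s=least_squares(res,[.618,.012,-.2,.053,.86,-.03,-.08,.1],loss="soft_l1")
print(s.x,res(s.x).round(1));json.dump(list(s.x),open("u.json","w"))
E
python3 - <<'E'
from h import *
for s in(1,-1):
  for t in(0,.3,.5):
    R=frame(t,s)
    for p in [(-.2,.04,.25),(-.2,.04,.035),(-.103,.04,.035),(.0,.04,.3),(-.06,.04,.09),(bx,by,bz)]:
        q=inverse_kinematics(tcp(p,R),R.as_quat());print(s,t,p,None if q is None else np.round(q,2))
E
```

```text
[ 0.6242  0.0089 -0.2111  0.0596  0.8235 -0.034  -0.0781  0.1114] [ 0.3  0.9  2.  -5.5 -1.1 -1.7 -0.4  1.   0.6  0.2  1.7  0.8  0.6  0.6
 -0.9 -1.9  0.   0.   0.  -0. ]
1 0 (-0.2, 0.04, 0.25) [-0.74 -0.05  0.43  2.06  0.02  1.13  1.05]
1 0 (-0.2, 0.04, 0.035) [-0.61  0.32  0.35  2.23 -0.18  0.62  1.23]
1 0 (-0.103, 0.04, 0.035) [-0.51  0.46  0.35  2.02 -0.24  0.7   1.35]
1 0 (0.0, 0.04, 0.3) [-0.54  0.33  0.51  1.58 -0.16  1.28  1.35]
1 0 (-0.06, 0.04, 0.09) [-0.52  0.44  0.41  1.9  -0.23  0.85  1.37]
1 0 (-0.033992361643447565, -0.07809119298560009, 0.11142827463095878) [-0.47  0.44  0.61  1.9  -0.32  0.9   1.66]
1 0.3 (-0.2, 0.04, 0.25) [-0.9  -0.25  0.42  2.24  0.37  0.92  0.69]
1 0.3 (-0.2, 0.04, 0.035) [-0.77  0.22  0.36  2.42  0.35  0.29  0.62]
1 0.3 (-0.103, 0.04, 0.035) [-0.58  0.35  0.31  2.22  0.12  0.32  0.95]
1 0.3 (0.0, 0.04, 0.3) [-0.7   0.14  0.55  1.81  0.05  0.93  1.17]
1 0.3 (-0.06, 0.04, 0.09) [-0.59  0.3   0.38  2.12  0.04  0.47  1.08]
1 0.3 (-0.033992361643447565, -0.07809119298560009, 0.11142827463095878) [-0.57  0.29  0.64  2.13 -0.24  0.5   1.58]
1 0.5 (-0.2, 
[... 1074 characters left out ...]
0.32 -1.83]
-1 0.3 (0.0, 0.04, 0.3) [-0.76  0.14  0.61  1.82  0.03  0.93 -1.96]
-1 0.3 (-0.06, 0.04, 0.09) [-0.84  0.35  0.67  2.13 -0.2   0.47 -1.84]
-1 0.3 (-0.033992361643447565, -0.07809119298560009, 0.11142827463095878) [-0.71  0.32  0.8   2.13 -0.37  0.51 -1.45]
-1 0.5 (-0.2, 0.04, 0.25) [-0.54 -0.29 -0.    2.35  0.49  0.76 -2.62]
-1 0.5 (-0.2, 0.04, 0.035) None
-1 0.5 (-0.103, 0.04, 0.035) [-1.18  0.49  0.91  2.37 -1.24  0.1  -0.98]
-1 0.5 (0.0, 0.04, 0.3) [-0.56  0.04  0.32  1.96  0.31  0.72 -2.21]
-1 0.5 (-0.06, 0.04, 0.09) [-0.8   0.28  0.53  2.26  0.47  0.23 -2.53]
-1 0.5 (-0.033992361643447565, -0.07809119298560009, 0.11142827463095878) [-0.57  0.22  0.58  2.27 -0.02  0.2  -1.79]
```

```bash
python3 - <<'E'
from h import *
np.set_printoptions(precision=4,suppress=True)
move_gripper(0,30)
R=frame(.2);q=R.as_quat()
move_ptp(tcp((-.215,.04,.25),R),q)
movel(tcp((-.215,.04,.032),R),q,.15)
f0=F();print("f0",f0,read_time_s(),read_finger_gap())
x=-.18;movel(tcp((x,.04,.032),R),q,.1)
on=False
while x<-.09:
    x+=.004 if x<-.112 else .002
    movel(tcp((x,.04,.032),R),q,.04)
    f=F()-f0
    if abs(f[0])>1 and not on: on=True;print("contact",x,f)
    if abs(f[0])>12: break
print("end",x,f,read_eef_pos()-tcp((x,.04,.032),R),read_time_s())
snap("top","top1.png");print([ (c,d["at"],at_z(c,d["at"],.042)) for c in("top",) for d in tip_of(c,"tray_front")[:1]])
E
```

```text
f0 [ 0.9262 -0.0393  0.1481] 5.4583 1.6405126489268515e-05
contact -0.172 [-1.1077 -0.7511  0.4042]
end -0.09199999999999992 [-14.8064   0.8362   9.6279] [-0.0065  0.0011 -0.0021] 12.7083
[('top', [282.5, 241.7], array([0.5428, 0.0623, 0.042 ]))]
```

View pics/top1.png

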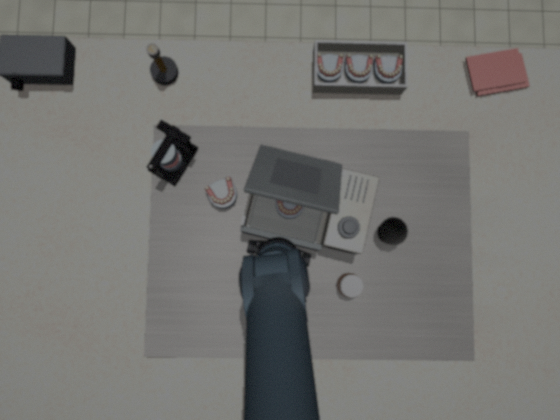

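The tray stalls at 15 N against 1.5 N of friction, so it is at its stop. The picture shows the panel flush with the box front (~283,242) and the cast still standing at ~289,205. I'll back off, rise and re-measure the tray, hood and button.

```bash
python3 - <<'E'
from h import *
np.set_printoptions(precision=4,suppress=True)
R=frame(.2);q=R.as_quat()
movel(tcp((-.13,.04,.032),R),q,.1)
movel(tcp((-.21,.04,.32),R),q,.3)
R=frame(0)
U=Rn.from_euler('z',-yaw)
for c in("scene","top"): snap(c,c+"2.png")
for n in("tray_front","hood_edge","hood_hinge","start_top"):
    r={}
    for c in("scene","top"):
        for d in tip_of(c,n)[:2]:
            print(n,c,np.round(d["at"],1),round(d["confidence"],2)); r.setdefault(c,d["at"])
    if len(r)==2:print("  tri local",U.apply(tri(*r.items())-[ux,uy,0]))
print(proj("top",W((-.092,.04,.042))),proj("scene",W((-.092,.04,.042))))
print(read_time_s())
a=cv2.imread("pics/top2.png")[130:280,200:400];b=cv2.imread("pics/scene2.png")[90:260,190:340]
cv2.imwrite("pics/c2.png",np.hstack([cv2.resize(a,(440,330),interpolation=2),cv2.resize(b,(330,330),interpolation=2)]))
E
```

```text
tray_front scene [290.9 202. ] 0.79
tray_front top [282.  239.6] 0.56
tray_front top [223.9 194.3] 0.52
  tri local [-0.0857  0.0367  0.0179]
hood_edge scene [259.5 152.4] 0.97
hood_edge top [347.4 287.4] 0.64
hood_edge top [294.2 201. ] 0.6
  tri local [-0.0805 -0.1025  0.0148]
hood_hinge scene [206.6 180.9] 0.78
hood_hinge scene [265.8 118.4] 0.26
hood_hinge top [300.4 155.6] 0.64
  tri local [0.0828 0.0398 0.0944]
start_top scene [269.3 130.8] 0.53
start_top top [346.  227.7] 0.72
start_top top [280.7 239.2] 0.43
  tri local [-0.0358 -0.0781  0.1077]
[[280.0761 241.7609]] [[294.0272 198.4715]]
14.9917
```

View pics/c2.png

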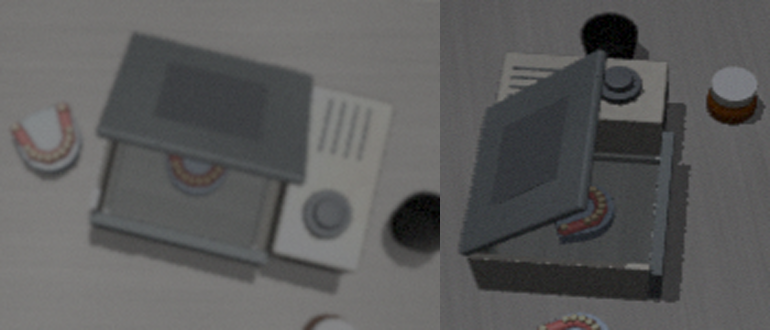

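The tray is home and flush, the cast stands on it, and the hood edge is at crop (~205,165 in the top half). Next I push the hood down along its arc.

```bash
python3 - <<'E'
from h import *
np.set_printoptions(precision=3,suppress=True)
R=frame(0);q=R.as_quat();r=.145
def P(a): return np.array([.08-r*np.cos(a)+.01*np.sin(a)+.011,.04,.0855+r*np.sin(a)+.01*np.cos(a)])
p=P(.95);up=p+[0,0,.08]
movel(tcp(up,R),q,.2);f0=F()
movel(tcp(p,R),q,.15);print(F()-f0)
a=.95;on=False;mx=0
while a>0:
    a-=.05;movel(tcp(P(max(a,0)),R),q,.06);f=F()-f0;mx=max(mx,np.linalg.norm(f))
    if np.linalg.norm(f)>1 and not on:on=True;print("contact",a,f)
print("a0",f,mx,read_time_s())
z=P(0)[2]
while f[2]<15 and z>.08:
    z-=.002;movel(tcp((P(0)[0],.04,z),R),q,.04);f=F()-f0
tip=read_eef_pos()[2]-.019
print("end",z,tip,f,read_time_s())
pause(.3)
movel(tcp((-.06,.04,.2),R),q,.2)
movel(tcp((-.2,.04,.32),R),q,.3)
for c in("scene","top"): snap(c,c+"3.png")
U=Rn.from_euler('z',-yaw)
for n in("hood_edge","start_top","tray_front"):
    g={}
    for c in("scene","top"):
        for d in tip_of(c,n)[:1]:
            print(n,c,np.round(d["at"],1),round(d["confidence"],2)); g.setdefault(c,d["at"])
    if len(g)==2:print("  tri local",U.apply(tri(*g.items())-[ux,uy,0]))
print("manual btn",U.apply(tri(("top",(348.6,226.8)),("scene",(272,131)))-[ux,uy,0]))
a=cv2.imread("pics/top3.png")[130:280,200:400];b=cv2.imread("pics/scene3.png")[90:260,190:340]
cv2.imwrite("pics/c3.png",np.hstack([cv2.resize(a,(440,330),interpolation=2),cv2.resize(b,(330,330),interpolation=2)]))
print(read_time_s())
E
```

```text
[ 0.911  0.686 -0.573]
contact 0.8999999999999999 [ 0.419  0.842 -0.383]
a0 [0.9   0.728 0.05 ] 2.282646767619266 22.2
end 0.0915 0.09542030719185442 [-6.227 -1.715 21.092] 22.7
hood_edge scene [290.5 185.6] 0.92
hood_edge top [282.1 238.6] 0.96
  tri local [-0.085  0.038  0.093]
start_top scene [269.2 128.9] 0.68
start_top top [348.3 227. ] 0.72
  tri local [-0.034 -0.082  0.109]
tray_front scene [294.5 199.8] 0.67
tray_front top [281.5 240.9] 0.55
  tri local [-0.091  0.038  0.032]
manual btn [-0.037 -0.083  0.101]
24.8583
```

View pics/c3.png

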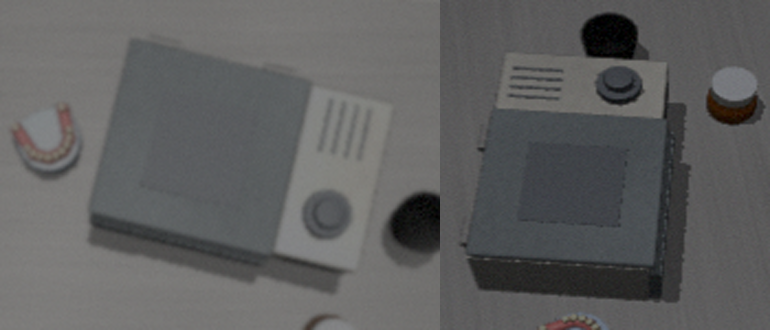

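The hood is shut: the tip stopped at z = 0.0954 m against an expected 0.0955, and the picture shows it flat. The button is at crop (327,213) in the top half. Now I press it.

```bash
python3 - <<'E'
from h import *
np.set_printoptions(precision=4,suppress=True)
R=frame(0);q=R.as_quat();x,y=-.035,-.081
movel(tcp((x,y,.25),R),q,.3);movel(tcp((x,y,.125),R),q,.15);pause(.2);f0=F()
z=.125;L=[]
while z>.075:
    z-=.0015;movel(tcp((x,y,z),R),q,.04);f=F()-f0;L.append((round(read_eef_pos()[2]-.019,4),round(f[2],1)))
    if f[2]>18:break
pause(.2);print(L,F()-f0,read_eef_pos()[2]-.019)
movel(tcp((x,y,.2),R),q,.15);movel(tcp((-.2,.04,.32),R),q,.3)
for c in("scene","top"): snap(c,c+"4.png")
for n in("hood_edge","start_top","tray_front","cup","jar","spare_cast","articulator"):
    print(n,[(c,np.round(d["at"],1)) for c in("scene","top") for d in tip_of(c,n)[:1]])
a=cv2.imread("pics/top4.png")[130:310,160:420];b=cv2.imread("pics/scene4.png")[90:260,190:340]
cv2.imwrite("pics/c4.png",np.hstack([cv2.resize(a,(470,330),interpolation=2),cv2.resize(b,(330,330),interpolation=2)]))
print(read_time_s())
E
```

```text
[(np.float64(0.1235), np.float64(0.4)), (np.float64(0.1218), np.float64(0.7)), (np.float64(0.1203), np.float64(0.3)), (np.float64(0.1189), np.float64(0.5)), (np.float64(0.1174), np.float64(-0.8)), (np.float64(0.1159), np.float64(1.0)), (np.float64(0.1144), np.float64(0.7)), (np.float64(0.1129), np.float64(0.5)), (np.float64(0.1114), np.float64(0.3)), (np.float64(0.1099), np.float64(0.3)), (np.float64(0.1084), np.float64(0.8)), (np.float64(0.1072), np.float64(1.3)), (np.float64(0.1057), np.float64(2.5)), (np.float64(0.1042), np.float64(3.6)), (np.float64(0.1027), np.float64(3.8)), (np.float64(0.1012), np.float64(5.4)), (np.float64(0.101), np.float64(12.1)), (np.float64(0.1009), np.float64(20.1))] [-6.548  -0.9903 20.5714] 0.10088845636124721
hood_edge [('scene', array([218.5, 330.7])), ('top', array([279.6, 239.5]))]
start_top [('scene', array([270.7, 129.3])), ('top', array([351.7, 226.2]))]
tray_front [('scene', array([294.3, 199.9])), ('top', array([280.7, 241.9]))]
cup [('scene', array([265.6, 118.3])), ('top', array([388.1, 233.6]))]
jar [('scene', array([324.1, 143.5]))]
spare_cast [('scene', array([253.8, 266.5])), ('top', array([221.2, 194.3]))]
articulator [('scene', array([217. , 329.6])), ('top', array([172.7, 156.9]))]
34.1917
```

View pics/c4.png

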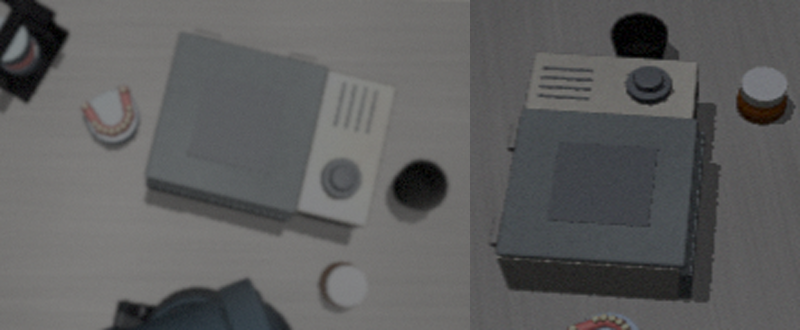

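The button travelled about 6 mm against its spring (107 to 101 mm), then hit its hard stop and was released. The picture shows the hood flat, the button up and the other things in place, with the arm clear.

```bash
python3 -c "
from bench import *
print(sign_off(),read_time_s())"
```

```text
the job is handed in; nothing more can be done
the job is handed in; nothing more can be done
```

I pushed the tray in, shut the hood, pressed and released the start button, and handed the job in at about 34 s of robot time. `sign_off` gives no verdict, so what follows is from my own checks.

- **Tray:** it stalled at about 15 N against 1.5 N of friction, so it was at its stop. The later pictures show the front panel flush with the unit.
- **Hood:** it was pressed down with about 21 N. The fingertips stopped at 95.4 mm; a fully shut hood should be at 95.5 mm.
- **Button:** it went down about 6 mm against its spring, then met the hard stop at 20 N and was let go. In the last picture it looks up again.
- **Other things:** the jar, cup, second cast and articulator show no visible movement, and the arm is clear of everything.

**What I could not confirm:**
- **Cast:** the shut hood hides it, so I last saw it standing upright on the tray after the tray push. Nothing touched it after that.
- **Network reports:** some hits were wrong. `hood_edge` was reported on the jar in one top view and on the articulator in the last scene view, and an early `hood_hinge` hit was also off. I set these aside after comparing them with the pictures. In the last check the jar was not found in the top view, but it is visible in the picture.

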